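Nest the pressed cup and pin the stack

TASK

Pick up the loose steel cup that matches the one on the green stacking fixture and nest it squarely in that cup. Then take the flanged pin from its stand and slide it down through both cups into the fixture's bore, fully home so that its flange lies flat on the upper cup's rim. Let go without dropping either part, and leave the small cup, the rubber seal and the phone where they are.

Things in the scene. Friction and masses are not known exactly. Their poses are not given: they have to be found in the camera images.
- fixture: Fixed green cast block 120 x 120 x 56 high. Origin: centre of its underside on the bench, z up. A vertical through bore 22 in diameter, mouth chamfered 3, runs down its middle. On its top a locating ring (45 inside, 62 outside, 4 high) surrounds the seated cup's base.
- bore (a point): Centre of the bore's mouth, on the block's top face, 56 above the bench.
- seated_cup: Loose pressed steel cup standing mouth up in the fixture's locating ring. Origin: centre of its underside, z up. Base 40 outside with a central hole 30 in diameter, body widening to 53 at height 28, then a step out to a straight-sided lip 62 outside, 57 inside, from height 28 to the rim at 48; base 3 thick, wall 2.5.
- loose_cup: Identical pressed steel cup standing mouth up on the bench, graspable across its 62 lip; origin: centre of its underside, z up. Same sizes as the seated cup. Nested, its step rests on the lower cup's rim, so its origin is 20 above the lower cup's and its rim is 124 above the bench.
- loose_cup_rim (a point): Centre of the loose cup's mouth, at rim height (48 above its underside).
- pin: Upright aluminium pin, 163 long: a shank 20 in diameter and 118 long, its lowest 12 tapering to a 10 nose; above it a flange 62 in diameter and 5 thick, then a round black knob 32 in diameter and 40 high. Origin: centre of the nose's end, z up along the shank. It hangs by its flange in the stand, its nose 10 above the bench.
- pin_flange (a point): Centre of the underside of the pin's flange, 118 above the pin's origin.
- pin_knob (a point): Point on the pin's axis inside the knob at a good gripping height, 145 above the pin's origin.
- stand: Fixed dark steel stand: base 90 x 90, four legs, and a top plate 90 x 90 x 12 whose upper face is 128 above the bench, with a loose hole 28 in diameter in the middle for the pin. Origin: centre of its underside.
- small_cup: Similar but smaller steel cup, lip 45 outside, 35 high, on the bench: leave it alone. Origin: centre of its underside.
- seal: Flat black rubber seal ring 100 outside, 54 inside, 8 thick, on the bench: leave it alone. Origin: centre of its underside.
- phone: Black mobile phone, a slab 75 x 155 x 9 lying on the bench in front of the fixture: leave it alone. Origin: centre of its underside, y along its length.

How it is judged:
By the outcome, as a careful person would: the job done as asked, in the order asked, and still so for the second after the job is handed in, with the robot touching nothing.
It also fails if it takes over 64 s, if anything falls off the work surface, if the arm or the gripper's body presses on something with over 40 N, if the wrist force passes 120 N, or if a joint passes its speed limit or range.

ROBOT

A 6-joint arm with a two-finger parallel gripper is mounted at the origin on the work surface. World frame = base frame: x ahead of the robot, y to its left, z up, the work surface at z = 0. Lengths are in m, angles in rad, forces in N, time in s.
With the tool pointing down it reaches from about 0.35 to 0.925 m from the base axis. Payload 6.4 kg.
Tool frame: the origin (TCP) lies between the finger pads; the fingertips stand 22 mm ahead of it and the grasp point (between the pads) lies 3 mm ahead of it; z points along the fingers, y is the line along which they close (so a half turn about z gives the same grasp; the last joint's range is limited). The gripper opens to 85 mm and grips with 20 to 120 N. Pads are 22 mm wide; open, the fingers measure 114 mm over their backs; the gripper's body (76 mm by 85 mm) begins 54 mm behind the grasp point. The pads swing forward as they close: fully open they stand 13 mm farther back than shut.
Start: joints at [1.154, 0.245, 1.558, -0, 1.339, -0.174], TCP at [0.156, 0.631, 0.253] pointing down, gripper open.
Joint ranges: [-3.13, 3.13], [-1.02, 2.26], [0.13, 2.54], [-0.95, 4.09], [0.21, 2.88], [-2.74, 2.74]. Speed limits (rad/s): [2.57, 2.57, 3.14, 3.14, 3.14, 3.14].

INTERFACE

Orientations are given as a 3x3 rotation matrix whose columns are the frame's x, y, z axes.
In Python, from cell import ctrl gives the robot as it stands.
- The arm moves only by the tool apply_moves, never from a script. Its argument "steps" is text: rows parted by semicolons, each of 5 numbers parted by spaces: the opening, from 0 (shut) to 1 (fully open), then the shift along the world's x, y, z as a fraction of full scale, then the turn about the world's z as a fraction of full scale. In form: grip tx ty tz turn; .... A call has 1 to 12 rows; each row is the pose to reach, as a shift and turn from the pose commanded when the call began; what a row does not reach only later rows make up. Full scale, the value 1, is 0.3 m for a shift and pi/2 rad for a turn. A row lasts 1/8 s, in which the tool goes at most 62.5 mm and 10.7 degrees, less where a joint would pass 70% of its speed; a pose out of reach is approached as far as the arm can. A call with a number of a shift or a turn outside -1 to 1 is refused whole. A call with a gripper value outside its range is refused whole. The fingers move at their own pace and stop on an object; the grip force is fixed at half the most. Time passes only in rows, so rows that repeat a pose let the fingers close. It gives the time, the measured TCP pose, the force, the opening and the grip force at its end, in the units of the state.
- ctrl.read_state(): the state, without advancing time (a new reading comes with each control period).
- ctrl.get_image(name): name is "scene" or "top"; returns a dict with "pixels" (400x640x3 uint8, red, green, blue), "fov_y" (degrees; the focal length in pixels is half the picture's height over the tangent of half this angle, whatever the lens; pixels are square), "cx", "cy" (the principal point, pixels), "R" (3x3) and "t" (3): a world point X has camera coordinates R X + t. Camera axes: x right, y down, z forward; pixel columns grow to the right and rows downward; lengths in m; the calibration is good to about 2 mm. A picture is of the moment at which its call begins. There is no depth.
- ctrl.finish_job(): hands the job in; it is judged then, once.
The state is a dict: "t": time; "joint_pos": joint angles; "joint_velocities": joint speeds; "joint_torque": joint torques, N m; "tool_pos": TCP position; "tcp_rot": TCP orientation; "ft_force": force on the tool from outside, world axes, zero at the start; "ft_torque": the same for the moment, N m; "width": finger opening in m; "grasp_force": force on a finger pad.
Only numpy, scipy, OpenCV 4.12 (cv2) and the standard library are available. Lean on these libraries where they do the work, as an engineer would, in place of code of your own. Each camera call takes 0.05 s, during which the arm holds its last target. There are 200 camera calls.

## Working session

There is one attempt and no reset: what is moved stays moved. The work goes in short steps, Python scripts to look and compute and a tool call to move; the robot and the scene stay as the last step left them, time stands still between calls to the robot, and variables do not carry over. Pictures are saved under pics/ and viewed, at most 10 in all, crops included, and the job is handed in when it is done.

Besides the shell and the picture viewer there is one more tool, called after ">>>" as name(argument=value, ...), one argument or row to a line, values as JSON. apply_moves: Moves the arm, as the interface text tells. Shift numbers are shares of 0.3 m and turn numbers shares of pi/2 rad, none past 1 either way. Its arguments: {"type":"object","properties":{"steps":{"type":"string"}},"required":["steps"]}

```bash
mkdir -p pics
cat > h.py <<'E'
import numpy as np, cv2
from cell import ctrl
def cam(n):
    g=ctrl.get_image(n); g['f']=200/np.tan(np.radians(g['fov_y'])/2) if g['pixels'].shape[0]==400 else None
    g['R']=np.array(g['R']);g['t']=np.array(g['t']);return g
def ray(g,u,v,z):
    d=g['R'].T@np.array([(u-g['cx'])/g['f'],(v-g['cy'])/g['f'],1]); c=-g['R'].T@g['t']
    return c+d*(z-c[2])/d[2]
def proj(g,X):
    p=g['R']@np.array(X)+g['t']; return p[:2]/p[2]*g['f']+[g['cx'],g['cy']]
def save(g,n): cv2.imwrite(n,g['pixels'][:,:,::-1])
E
python3 - <<'E'
from h import *
for n in('scene','top'):
    g=cam(n); save(g,f'pics/{n}0.png'); print(n,g['fov_y'],g['cx'],g['cy'],-g['R'].T@g['t'],g['R'].round(3).tolist())
s=ctrl.read_state(); print(s['t'],s['tool_pos'],np.round(s['tcp_rot'],3).tolist(),s['width'],s['ft_force'])
E
```

```text
scene 46.715502376239264 317.1620706263773 196.12744865557835 [ 0.87703483 -0.64583418  0.98430077] [[0.866, 0.499, 0.013], [0.388, -0.657, -0.646], [-0.314, 0.565, -0.763]]
top 54.757496819546 319.3918132263948 204.68055577341158 [0.40488539 0.00976217 1.00517135] [[0.007, -1.0, -0.0], [-0.992, -0.007, -0.127], [0.127, 0.001, -0.992]]
0.1 [0.15607076 0.63050801 0.25231253] [[-0.971, 0.24, -0.001], [0.24, 0.971, -0.002], [0.0, -0.002, -1.0]] 0.08526304710958467 [0.23628862 0.10818525 0.13457692]
```

View pics/scene0.png

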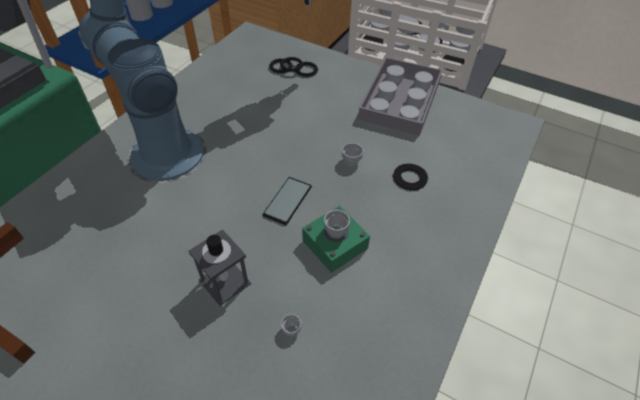

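View pics/top0.png

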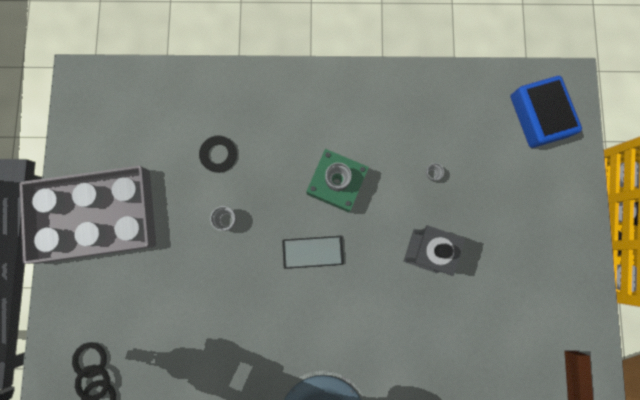

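The scene view shows the loose cup at about (352,153), the seated cup at (336,224), the pin and stand at (216,250) and the small cup at (291,325). In the top view they are at (223,218), (338,176), (440,250) and (437,172). Next I'll look closer and measure.

```bash
cat > m.py <<'E'
from h import *
G={n:cam(n) for n in('scene','top')}
P={'loose':((352,153),(223,218)),'seated':((336,224),(338,176)),'pin':((216,250),(440,250))}
rows=[]
for i,n in enumerate(('scene','top')):
    r=[]
    for k in P:
        u,v=P[k][i]; c=G[n]['pixels'][v-32:v+32,u-32:u+32,::-1]
        r.append(cv2.resize(c,(260,260),interpolation=cv2.INTER_CUBIC))
    rows.append(np.hstack(r))
cv2.imwrite('pics/crop.png',np.vstack(rows))
# rough
for k,z in (('loose',.048),('seated',.104),('pin',.133)):
    print(k,[ray(G[n],*P[k][i],z).round(3).tolist() for i,n in enumerate(G)])
# green top face
for n,g in G.items():
    hsv=cv2.cvtColor(g['pixels'],cv2.COLOR_RGB2HSV)
    m=cv2.inRange(hsv,(60,90,50),(90,255,255)); 
    cs=[c for c in cv2.findContours(m,0,2)[0] if 500<cv2.contourArea(c)<6000]
    for c in cs: print(n,cv2.contourArea(c),cv2.boundingRect(c),cv2.approxPolyDP(c,4,True)[:,0].tolist())
E
python3 m.py
```

```text
loose [[0.496, 0.24, 0.048], [0.492, 0.251, 0.048]]
seated [[0.596, -0.046, 0.104], [0.589, -0.033, 0.104]]
pin [[0.413, -0.262, 0.133], [0.416, -0.26, 0.133]]
scene 1763.5 (303, 216, 66, 56) [[350, 217], [349, 233], [340, 242], [323, 235], [323, 216], [303, 228], [304, 241], [330, 271], [367, 246], [368, 235]]
top 2006.0 (307, 150, 61, 61) [[326, 150], [307, 191], [348, 210], [357, 192], [356, 178], [367, 167], [331, 152], [327, 158]]
```

View pics/crop.png

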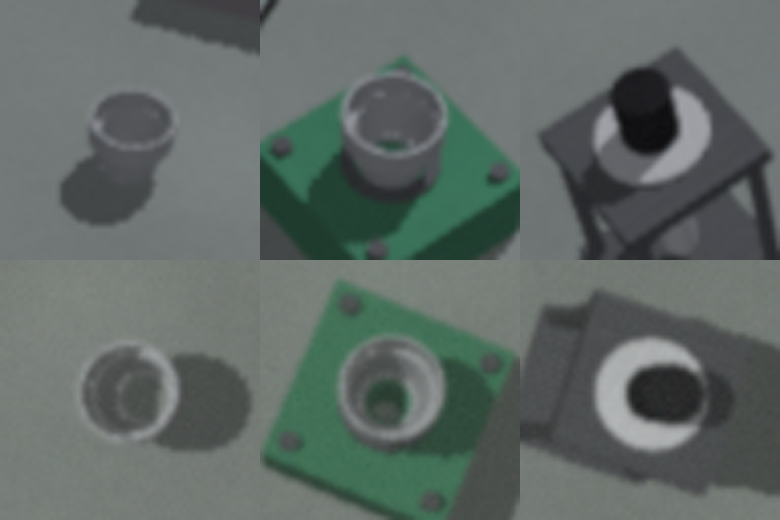

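```bash
cat > m2.py <<'E'
from h import *
from scipy.ndimage import map_coordinates
from scipy.optimize import least_squares
G={n:cam(n) for n in('scene','top')}
def ring(g,u,v,z,r0,mode,span=.007):
    "edge/peak points along rays from the centre on plane z, robust circle fit"
    c=ray(g,u,v,z)[:2]; I=cv2.cvtColor(g['pixels'],cv2.COLOR_RGB2GRAY).astype(float)
    rr=np.arange(r0-span,r0+span,.0003)
    for _ in range(4):
        pts=[]
        for a in np.arange(0,2*np.pi,.06):
            uv=np.array([proj(g,[c[0]+r*np.cos(a),c[1]+r*np.sin(a),z]) for r in rr])
            p=map_coordinates(I,[uv[:,1],uv[:,0]],order=1)
            q=p if mode=='peak' else -np.gradient(p)
            j=q.argmax(); 
            if mode=='peak' and p.max()-p.min()<15: continue
            if 2<j<len(rr)-3: pts.append([c[0]+rr[j]*np.cos(a),c[1]+rr[j]*np.sin(a)])
        pts=np.array(pts)
        s=least_squares(lambda x:np.hypot(*(pts-x[:2]).T)-x[2],[*c,r0],loss='soft_l1',f_scale=.0007)
        c=s.x[:2]
    return c.round(4).tolist(),s.x[2].round(4),len(pts)
if __name__=='__main__':
    Q={'loose':((352.7,150.8),(223,218.1),.048,.02975,'peak'),'seated':((337.1,220.2),(338.5,176),.104,.02975,'peak'),'pin':((216.6,251),(440.2,251),.133,.031,'edge')}
    for k,(a,b,z,r,m) in Q.items():
        for n,p in(('scene',a),('top',b)): print(k,n,ring(G[n],*p,z,r,m))
    # bolts on the block
    for n,(ox,oy),B in(('scene',(304,192),[(22,147),(238,173),(116,248),(142,63)]),('top',(306,144),[(90,45),(230,103),(30,181),(172,242)])):
        g=G[n]; hsv=cv2.cvtColor(g['pixels'],cv2.COLOR_RGB2HSV); X=[]
        for x,y in B:
            u=int(round(ox+x/4.0625)); v=int(round(oy+y/4.0625))
            w=np.clip(130-hsv[v-3:v+4,u-3:u+4,1].astype(float),0,None); yy,xx=np.mgrid[v-3:v+4,u-3:u+4]
            X.append(ray(g,(w*xx).sum()/w.sum(),(w*yy).sum()/w.sum(),.057)[:2])
        X=np.array(X); print(n,X.round(4).tolist(),X.mean(0).round(4),[np.linalg.norm(X[i]-X[j]).round(4) for i in range(4) for j in range(i)])
        m=cv2.inRange(hsv,(60,90,85),(90,255,255)); c=max((c for c in cv2.findContours(m,0,2)[0] if cv2.contourArea(c)<6000),key=cv2.contourArea)
        h=cv2.convexHull(c); print(n,[ray(g,*p,.056)[:2].round(3).tolist() for p in cv2.approxPolyDP(h,5,True)[:,0]])
E
python3 m2.py
```

```text
loose scene ([0.4899, 0.2544], np.float64(0.0311), 98)
loose top ([0.4925, 0.255], np.float64(0.0293), 105)
seated scene ([0.5907, -0.0331], np.float64(0.0296), 99)
seated top ([0.5916, -0.0301], np.float64(0.0276), 97)
pin scene ([0.4135, -0.2626], np.float64(0.0314), 102)
pin top ([0.4146, -0.2605], np.float64(0.0311), 105)
scene [[0.5279, -0.0579], [0.6521, -0.0077], [0.6148, -0.0941], [0.5632, 0.0345]] [ 0.5895 -0.0313] [np.float64(0.134), np.float64(0.0941), np.float64(0.0941), np.float64(0.0989), np.float64(0.0984), np.float64(0.1385)]
scene [[-0.458, 0.082], [-0.463, -0.196], [-0.499, -0.169], [-0.607, 0.072]]
top [[0.6531, -0.0091], [0.6171, -0.0967], [0.5664, 0.0278], [0.5293, -0.0594]] [ 0.5915 -0.0343] [np.float64(0.0947), np.float64(0.0942), np.float64(0.1344), np.float64(0.1336), np.float64(0.0954), np.float64(0.0947)]
top [[0.665, -0.002], [0.622, -0.105], [0.516, -0.062], [0.56, 0.042]]
```

>>> apply_moves(
  steps="1 1 -1 -0.1 0;1 1 -1 -0.1 0;1 1 -1 -0.1 0;1 1 -1 -0.1 0;1 1 -1 -0.1 0;1 1 -1 -0.1 0;1 1 -1 -0.1 0;1 1 -1 -0.1 0;1 1 -1 -0.1 0",
)

```text
t: 1.42
tool_pos: [0.4559, 0.3312, 0.2232]
tcp_rot: [[-0.971, 0.241, -0.0], [0.241, 0.971, 0.0], [0.0, 0.0, -1.0]]
ft_force: [0.1, -0.0, 1.4]
width: 0.0853
grasp_force: 0.0
```

Run:
```python
from m2 import *
for k,a,b,z in (('loose',(352.4,150.5),(222.6,217.8),.048),('seated',(336.7,219.9),(338.1,175.7),.104)):
    print(k,ray(G['scene'],*a,z),ray(G['top'],*b,z))
    for n,p in(('scene',a),('top',b)): print(ring(G[n],*p,z,.031,'edge',.004))
save(G['scene'],'pics/s1.png')
```

```text
loose [0.49244676 0.24958477 0.048     ] [0.49248424 0.2515666  0.048     ]
([0.4904, 0.2529], np.float64(0.0323), 65)
([0.4922, 0.2543], np.float64(0.0317), 104)
seated [ 0.59154744 -0.03461342  0.104     ] [ 0.58971989 -0.03300269  0.104     ]
([0.5905, -0.0335], np.float64(0.0318), 102)
([0.5921, -0.0323], np.float64(0.0316), 105)
```

>>> apply_moves(
  steps="1 0.12 -0.26 -0.1 0;1 0.12 -0.26 -0.1 0;1 0.12 -0.26 -0.2 0;1 0.12 -0.26 -0.4 0;1 0.12 -0.26 -0.5 0;1 0.12 -0.26 -0.583 0;1 0.12 -0.26 -0.583 0;0.6 0.12 -0.26 -0.583 0;0.6 0.12 -0.26 -0.583 0;0.6 0.12 -0.26 -0.583 0;0.6 0.12 -0.26 -0.583 0;0.6 0.12 -0.26 -0.583 0",
)

```text
t: 3.02
tool_pos: [0.4938, 0.2537, 0.0508]
tcp_rot: [[-0.971, 0.24, 0.004], [0.24, 0.971, 0.001], [-0.003, 0.002, -1.0]]
ft_force: [-2.4, 0.4, 6.9]
width: 0.0626
grasp_force: 66.2
```

```bash
python3 -c "
from cell import ctrl;import numpy as np
print(np.round(ctrl.read_state()['joint_pos'],3))"
```

```text
[ 0.27   0.301  1.906  0.     0.93  -1.058]
```

>>> apply_moves(
  steps="1 0 0 0 0;1 0 0 0 0;1 0 0 0 0;1 0 0 0 -1;1 0 0 0 -1;1 0 0 0 -1;1 0 0 0 -1;1 0 0 0 -1;1 0 0 0 -1;1 0 0 0 -1;1 0 0 0 -1;1 0 0 0 -1",
)

```text
t: 4.53
tool_pos: [0.4922, 0.2529, 0.0482]
tcp_rot: [[0.243, 0.97, -0.0], [0.97, -0.243, -0.0], [-0.0, -0.0, -1.0]]
ft_force: [0.9, 0.2, 0.3]
width: 0.0858
grasp_force: 0.0
```

>>> apply_moves(
  steps="1 0 0 0 0;0.6 0 0 0 0;0.6 0 0 0 0;0.6 0 0 0 0;0.6 0 0 0 0;0.6 0 0 0 0;0.6 0 0 0 0",
)

```text
t: 5.4
tool_pos: [0.4929, 0.2531, 0.0493]
tcp_rot: [[0.24, 0.971, 0.001], [0.971, -0.24, 0.0], [0.001, 0.001, -1.0]]
ft_force: [-1.1, -0.5, 5.9]
width: 0.0629
grasp_force: 65.7
```

>>> apply_moves(
  steps="0.5 0 0 0.1 0;0.5 0 0 0.3 0;0.5 0 0 0.5 0;0.5 0 0 0.5 0;0.5 0.33 -0.952 0.5 0;0.5 0.33 -0.952 0.5 0;0.5 0.33 -0.952 0.5 0;0.5 0.33 -0.952 0.5 0;0.5 0.33 -0.952 0.5 0;0.5 0.33 -0.952 0.5 0;0.5 0.33 -0.952 0.5 0;0.5 0.33 -0.952 0.5 0",
)

```text
t: 6.9
tool_pos: [0.5905, -0.0313, 0.1975]
tcp_rot: [[0.239, 0.971, -0.002], [0.971, -0.239, 0.001], [0.0, -0.002, -1.0]]
ft_force: [0.2, -0.4, -1.4]
width: 0.0627
grasp_force: 66.6
```

Run:
```python
from h import *
s=ctrl.read_state();print(s['t'],s['tool_pos'],s['width'],s['ft_force'],s['joint_pos'])
r=[]
for n,(u,v) in(('scene',(340,205)),('top',(338,176))):
    g=cam(n); c=g['pixels'][v-50:v+50,u-50:u+50,::-1]; r.append(cv2.resize(c,(400,400),interpolation=2))
cv2.imwrite('pics/c2.png',np.hstack(r))
```

```text
6.9 [ 0.59051154 -0.03126567  0.19747869] 0.0626687872253869 [ 0.1855292  -0.41579946 -1.4079441 ] [-2.44548481e-01  1.66525583e-01  1.75541969e+00  1.75184504e-04
  1.22133726e+00 -3.58633628e-03]
```

View pics/c2.png

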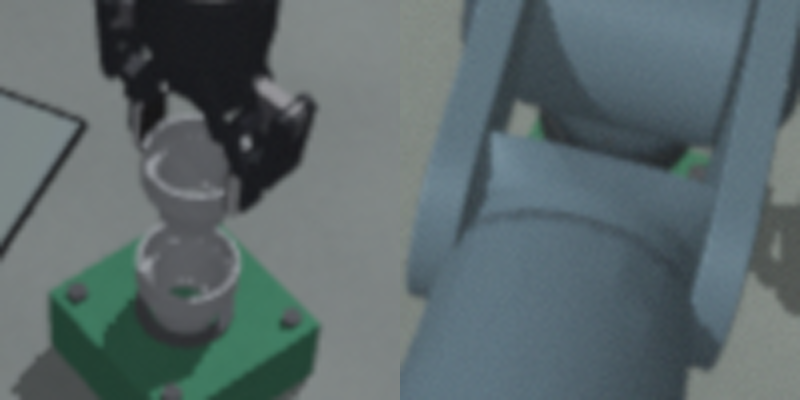

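>>> apply_moves(
  steps="0.5 0.004 -0.004 0 0;0.5 0.004 -0.004 -0.06 0;0.5 0.004 -0.004 -0.1 0;0.5 0.004 -0.004 -0.13 0;0.5 0.004 -0.004 -0.13 0;0.5 0.004 -0.004 -0.13 0",
)

```text
t: 7.75
tool_pos: [0.5928, -0.034, 0.1597]
tcp_rot: [[0.24, 0.971, 0.001], [0.971, -0.24, -0.0], [-0.0, 0.001, -1.0]]
ft_force: [-0.3, 0.7, -1.6]
width: 0.0624
grasp_force: 66.6
```

Run:
```python
from h import *
g=cam('scene');v,u=210,340; c=g['pixels'][v-40:v+40,u-40:u+40,::-1]; cv2.imwrite('pics/c3.png',cv2.resize(c,(560,560),interpolation=2))
```

```text
(no output)
```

View pics/c3.png

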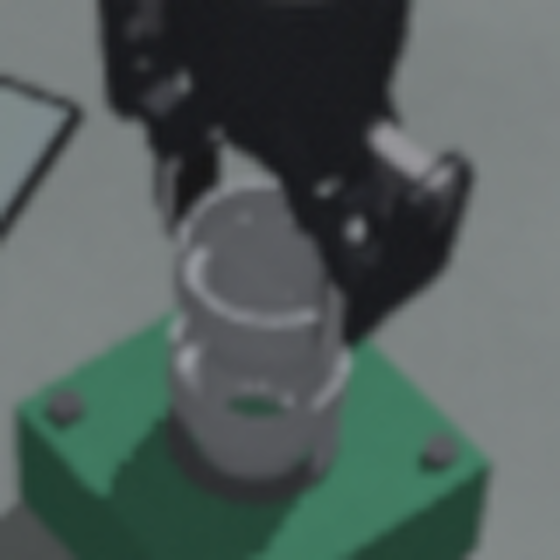

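The held cup is centred over the seated one: their rims span about 175–345 and 168–352 px. I'll lower it.

>>> apply_moves(
  steps="0.5 -0.002 0 -0.03 0;0.5 -0.002 0 -0.06 0;0.5 -0.002 0 -0.08 0;0.5 -0.002 0 -0.1 0;0.5 -0.002 0 -0.11 0;0.5 -0.002 0 -0.11 0",
)

```text
t: 8.55
tool_pos: [0.5918, -0.0338, 0.1261]
tcp_rot: [[0.24, 0.971, -0.0], [0.971, -0.24, 0.0], [0.0, -0.0, -1.0]]
ft_force: [-0.2, 0.1, -1.2]
width: 0.0626
grasp_force: 66.6
```

>>> apply_moves(
  steps="0.5 0 0 -0.004 0;0.5 0 0 -0.008 0;0.5 0 0 -0.01 0;0.5 0 0 -0.01 0",
)

```text
t: 9.05
tool_pos: [0.5923, -0.034, 0.1253]
tcp_rot: [[0.24, 0.971, 0.0], [0.971, -0.24, -0.0], [-0.0, 0.0, -1.0]]
ft_force: [-4.8, 0.3, 8.2]
width: 0.0631
grasp_force: 67.6
```

>>> apply_moves(
  steps="0.5 0 0 -0.004 0;1 0 0 -0.004 0;1 0 0 -0.004 0;1 0 0 -0.004 0;1 0 0 0.1 0;1 0 0 0.3 0;1 0 0 0.5 0;1 0 0 0.5 0;1 -0.4 -0.5 0.5 0;1 -0.4 -0.5 0.5 0;1 -0.4 -0.5 0.5 0;1 -0.4 -0.5 0.5 0",
)

```text
t: 10.55
tool_pos: [0.4697, -0.186, 0.2721]
tcp_rot: [[0.246, 0.969, -0.002], [0.969, -0.246, 0.001], [0.0, -0.002, -1.0]]
ft_force: [0.1, -0.4, 1.0]
width: 0.0853
grasp_force: 0.0
```

Run:
```python
from m2 import *
s=ctrl.read_state();print(s['t'],s['tool_pos'],s['joint_pos'])
a=proj(G['scene'],[.592,-.0335,.124]);print(a,proj(G['top'],[.592,-.0335,.124]))
for n in G: print(ring(G[n],*proj(G[n],[.592,-.0335,.124]),.124,.031,'edge',.004))
r=[]
for n in G:
    u,v=map(int,proj(G[n],[.592,-.0335,.1]));r.append(cv2.resize(G[n]['pixels'][v-40:v+40,u-40:u+40,::-1],(400,400),interpolation=2))
cv2.imwrite('pics/c4.png',np.hstack(r))
```

```text
10.65 [ 0.47134097 -0.18409163  0.27248633] [-5.96928376e-01 -1.14642654e-01  1.90012575e+00  3.83492092e-04
  1.35743721e+00 -3.52521860e-01]
[337.47453985 214.50192437] [338.72564099 173.00722701]
([0.5915, -0.0331], np.float64(0.0322), 103)
([0.5934, -0.0321], np.float64(0.0316), 100)
```

View pics/c4.png

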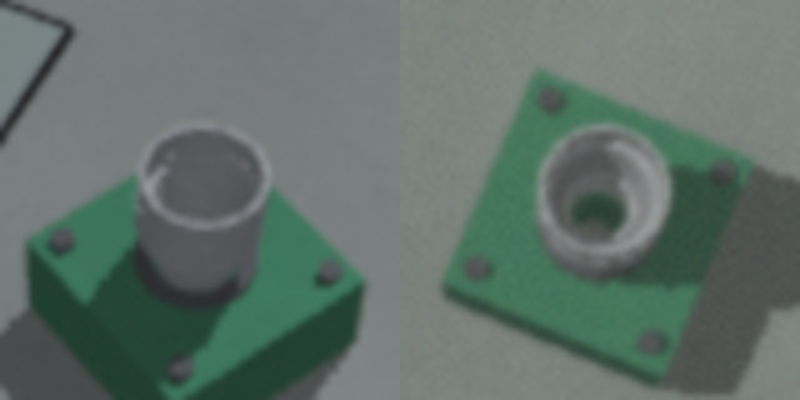

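The top cup is nested square: its rim is at about (337,214) in the scene view and (338,173) in the top view, at the expected height. Next is the pin.

>>> apply_moves(
  steps="1 -0.189 -0.259 0 0;1 -0.189 -0.259 0 0;1 -0.189 -0.259 -0.1 0;1 -0.189 -0.259 -0.2 0;1 -0.189 -0.259 -0.3 0;1 -0.189 -0.259 -0.368 0;1 -0.189 -0.259 -0.368 0;0 -0.189 -0.259 -0.368 0;0 -0.189 -0.259 -0.368 0;0 -0.189 -0.259 -0.368 0;0 -0.189 -0.259 -0.368 0;0 -0.189 -0.259 -0.368 0",
)

```text
t: 12.15
tool_pos: [0.4157, -0.262, 0.1641]
tcp_rot: [[0.24, 0.971, 0.001], [0.971, -0.24, -0.001], [-0.001, 0.002, -1.0]]
ft_force: [0.3, 1.0, 6.2]
width: 0.0308
grasp_force: 60.2
```

>>> apply_moves(
  steps="1 0 0 0 0;1 0 0 0 0;1 0 0 0 0;1 0 0 0 -1;1 0 0 0 -1;1 0 0 0 -1;1 0 0 0 -1;1 0 0 0 -1;1 0 0 0 -1;1 0 0 0 -1;1 0 0 0 -1;1 0 0 0 -1",
)

```text
t: 13.65
tool_pos: [0.4151, -0.2615, 0.1628]
tcp_rot: [[0.97, -0.243, -0.0], [-0.243, -0.97, 0.0], [-0.0, -0.0, -1.0]]
ft_force: [-0.3, -0.1, -0.1]
width: 0.0853
grasp_force: 0.0
```

>>> apply_moves(
  steps="1 0 0 0 0;0 0 0 0 0;0 0 0 0 0;0 0 0 0 0;0 0 0 0 0;0 0 0 0 0;0 0 0 0 0;0 0 0 0 0",
)

```text
t: 14.65
tool_pos: [0.4153, -0.2618, 0.1632]
tcp_rot: [[0.971, -0.24, 0.0], [-0.24, -0.971, -0.001], [0.001, 0.0, -1.0]]
ft_force: [-0.7, -1.4, 3.4]
width: 0.0304
grasp_force: 59.6
```

>>> apply_moves(
  steps="0 0 0 0.1 0;0 0 0 0.3 0;0 0 0 0.5 0;0 0 0 0.5 0;0 0 0 0.5 0;0 0.59 0.76 0.5 0;0 0.59 0.76 0.5 0;0 0.59 0.76 0.5 0;0 0.59 0.76 0.5 0;0 0.59 0.76 0.5 0;0 0.59 0.76 0.5 0;0 0.59 0.76 0.5 0",
)

```text
t: 16.15
tool_pos: [0.591, -0.0335, 0.3101]
tcp_rot: [[0.971, -0.24, -0.005], [-0.24, -0.971, 0.001], [-0.005, 0.0, -1.0]]
ft_force: [0.0, -0.5, -2.2]
width: 0.0307
grasp_force: 61.1
```

Run:
```python
from h import *
s=ctrl.read_state();print(s['t'],s['tool_pos'],s['width'])
g=cam('scene');v,u=190,338; c=g['pixels'][v-80:v+80,u-80:u+80,::-1]; cv2.imwrite('pics/c5.png',cv2.resize(c,(600,600),interpolation=2))
for z in (.16,.21,.27): print(z,(proj(g,[.592,-.034,z])-[u-80,v-80])*3.75)
```

```text
16.15 [ 0.59103072 -0.03347994  0.31009429] 0.030721724779965258
0.16 [300.35692356 356.23283796]
0.21 [304.35399135 302.755327  ]
0.27 [309.56108612 233.08864082]
```

View pics/c5.png

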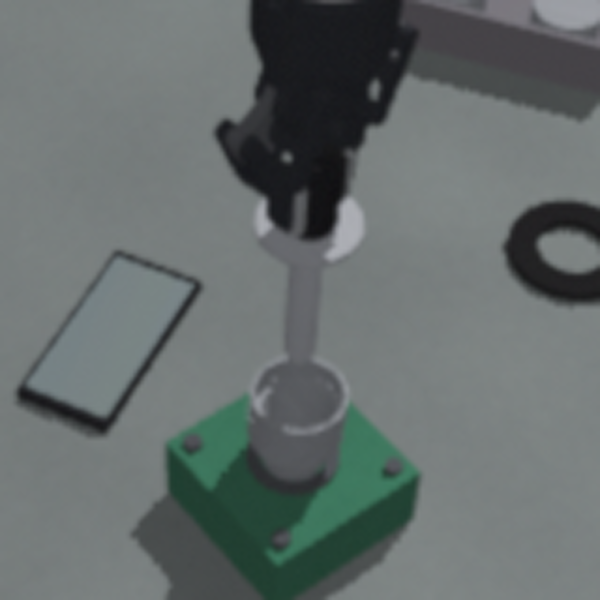

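The pin hangs straight over the cup: its nose is at (300,358), as predicted, and the cup's mouth is centred at (299,395). I'll lower it in stages.

>>> apply_moves(
  steps="0 0 0 -0.1 0;0 0 0 -0.2 0;0 0 0 -0.26 0;0 0 0 -0.3 0;0 0 0 -0.33 0;0 0 0 -0.33 0;0 0 0 -0.35 0;0 0 0 -0.37 0;0 0 0 -0.37 0;0 0 0 -0.37 0",
)

```text
t: 17.45
tool_pos: [0.5923, -0.0336, 0.2021]
tcp_rot: [[0.971, -0.24, 0.0], [-0.24, -0.971, -0.0], [0.0, -0.0, -1.0]]
ft_force: [-0.3, -0.4, -1.5]
width: 0.0306
grasp_force: 61.2
```

>>> apply_moves(
  steps="0 0 0 -0.015 0;0 0 0 -0.03 0;0 0 0 -0.04 0;0 0 0 -0.05 0;0 0 0 -0.06 0;0 0 0 -0.06 0;0 0 0 -0.06 0",
)

```text
t: 18.32
tool_pos: [0.5922, -0.0336, 0.184]
tcp_rot: [[0.971, -0.24, -0.0], [-0.24, -0.971, -0.0], [-0.0, 0.0, -1.0]]
ft_force: [-0.2, 0.4, -2.6]
width: 0.0307
grasp_force: 61.2
```

>>> apply_moves(
  steps="0 0 0 -0.02 0;0 0 0 -0.04 0;0 0 0 -0.055 0;0 0 0 -0.065 0;0 0 0 -0.073 0;0 0 0 -0.073 0;0 0 0 -0.073 0",
)

```text
t: 19.2
tool_pos: [0.5922, -0.0336, 0.1622]
tcp_rot: [[0.971, -0.24, 0.0], [-0.24, -0.971, -0.0], [0.0, 0.0, -1.0]]
ft_force: [-0.5, 0.1, -2.4]
width: 0.0303
grasp_force: 61.2
```

>>> apply_moves(
  steps="0 0 0 -0.004 0;0 0 0 -0.007 0;0 0 0 -0.01 0;0 0 0 -0.01 0;0 0 0 -0.01 0",
)

```text
t: 19.82
tool_pos: [0.5923, -0.0336, 0.1593]
tcp_rot: [[0.971, -0.24, 0.0], [-0.24, -0.971, -0.0], [0.0, -0.0, -1.0]]
ft_force: [-0.8, 0.2, -0.8]
width: 0.0299
grasp_force: 61.4
```

Expected contact is at about 0.159, so I'll press slightly further to confirm it.

>>> apply_moves(
  steps="0 0 0 -0.004 0;0 0 0 -0.007 0;0 0 0 -0.007 0;0 0 0 -0.007 0",
)

```text
t: 20.32
tool_pos: [0.5929, -0.0337, 0.1592]
tcp_rot: [[0.971, -0.24, 0.001], [-0.24, -0.971, -0.001], [0.001, 0.0, -1.0]]
ft_force: [-4.2, 0.4, 8.3]
width: 0.0303
grasp_force: 62.4
```

>>> apply_moves(
  steps="0 0 0 -0.002 0;1 0 0 -0.002 0;1 0 0 -0.002 0;1 0 0 -0.002 0;1 0 0 -0.002 0;1 0 0 0.1 0;1 0 0 0.3 0;1 0 0 0.5 0;1 0 0 0.5 0;1 -0.6 0.6 0.5 0;1 -0.6 0.6 0.5 0;1 -0.6 0.6 0.5 0",
)

```text
t: 21.82
tool_pos: [0.4578, 0.1001, 0.3056]
tcp_rot: [[0.97, -0.241, -0.002], [-0.241, -0.97, 0.0], [-0.002, 0.0, -1.0]]
ft_force: [0.5, 1.1, -0.0]
width: 0.0851
grasp_force: 0.0
```

>>> apply_moves(
  steps="1 0 0.2 0 0;1 0 0.2 0 0;1 0 0.2 0 0;1 0 0.2 0 0",
)

```text
t: 22.32
tool_pos: [0.4599, 0.158, 0.3065]
tcp_rot: [[0.97, -0.242, -0.001], [-0.242, -0.97, -0.0], [-0.001, 0.0, -1.0]]
ft_force: [-0.1, -0.3, 0.0]
width: 0.0854
grasp_force: 0.0
```

Run:
```python
from m2 import *
s=ctrl.read_state();print(s['t'],s['tool_pos'],s['ft_force'])
for n in G: print(ring(G[n],*proj(G[n],[.592,-.034,.129]),.129,.031,'edge',.004))
r=[]
for n in G:
    u,v=map(int,proj(G[n],[.55,-.034,.1]));r.append(cv2.resize(G[n]['pixels'][v-64:v+64,u-64:u+64,::-1],(400,400),interpolation=2))
cv2.imwrite('pics/c6.png',np.hstack(r))
```

```text
22.425 [0.45992598 0.15797542 0.30669098] [1.6375083  0.10945012 0.44457538]
([0.592, -0.0348], np.float64(0.0312), 101)
([0.5928, -0.0329], np.float64(0.0308), 105)
```

View pics/c6.png

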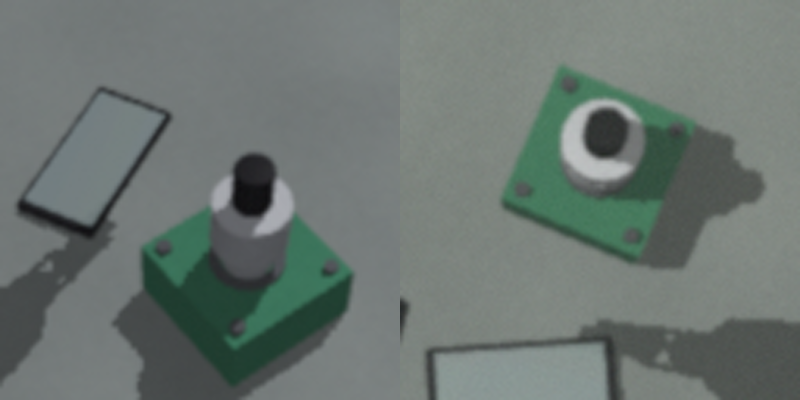

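The flange lies flat on the upper cup's rim (scene crop about (252,205)), the gripper is clear and the phone is where it was.

```bash
python3 -c "
from cell import ctrl; print(ctrl.finish_job())"
```

```text
the job is handed in; nothing more can be done
None
```

The loose cup is nested in the seated cup, and the pin is fully home with its flange flat on the upper cup's rim; I released both parts cleanly, never touched the small cup, seal or phone, and handed the job in at about 22 s of the 64 s (no verdict was returned).

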